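# Crank up the tilting feed tray

## Task

Put the loose crank onto the square shaft end of the tilting feed tray, pushed fully down, and wind it clockwise until both sample jars have slid down to the end wall at the low end of the tray, still standing. Leave the crank on the shaft, do not touch the jars or the tray, and leave the things standing around where they are.

Things in the scene. Friction and masses are not known exactly. Their poses are not given: they have to be found in the camera images.
- tilter: Tilting feed tray unit, fixed to the bench: grey base plate 130x450 mm, blue housing 86x86x78 mm with the square shaft on top. Origin: on the bench under the shaft axis; z up; the tray lies on its -y side (edge 110 mm from the axis). Turning the shaft clockwise from above raises the tray: 5.9 deg a turn, to an end stop at 2.9 turns (17 deg). It holds where left.
- seat (a point): On the vertical shaft axis, 90 mm above the bench: the centre of the crank's underside comes to this point when fully down (2 mm above the round aluminium flange on the housing). Does not turn with the shaft.
- shaft_tip (a point): Centre of the top of the upright steel square shaft end, 24 mm above the seat; 16 mm across, 18 mm high, then a round 6 mm cone (16 to 9 mm). Turns with a drag of 0.15 N m. The angle of the square is random and NOT given by this point (it is fixed to the housing): look, or rest the crank lightly on top and turn it until it drops over (fits every 90 degrees, about 9 degrees either way).
- crank: Loose steel crank, 0.2 to 0.33 kg, lying right way up on the bench. Origin: centre of the hub's underside, on the socket axis; z up, x along the arm to the handle. Hub 34x34x34 mm; square socket 18.5 mm wide, 24 mm deep, open below, sides parallel to x and y. Arm 16 mm wide at 24 to 34 mm height, counterweight to x = -40 mm. Centre of mass about over the hub.
- crank_boss (a point): Centre of the top of the crank's dark square boss, 64 mm above its underside, over the socket axis. The boss is 26x26 mm, from 34 to 64 mm height, sides parallel to the crank's x and y: grasp it from above across y.
- crank_handle (a point): Middle of the crank's upright black handle: 23 mm diameter, from 36 to 82 mm above the crank's underside, 70 mm from the socket axis along the crank's x. It spins freely on its pin. This point is 59 mm above the underside. The handle can be pushed round with closed fingers.
- tray: Aluminium tray 116x240 mm, two straight lanes 52 mm wide, a jar in each, hinged at the low end away from the shaft. Origin: mid width, on the hinge line at the outer lower edge of the low end, 45 mm above the bench. x along the hinge, y along the floor to the raised end, z square to the floor. Floor at z = 4 mm; inner face of the 34 mm high low end wall at y = 4 mm. Level at the start.
- jar_a: Sample jar with red screw lid, 42 mm diameter, 56 mm high, standing in one tray lane. Origin: centre of underside, z up. Starts to slide at a tilt between about 9 and 14 degrees (friction varies).
- jar_b: Sample jar with white screw lid, 49 mm diameter, 52 mm high, standing in the other tray lane. Origin: centre of underside, z up. Slides like the other.
- brown_bottle: Bystander: brown glass bottle with black cap, 42 mm diameter, 84 mm high. Origin: centre of underside.
- tape_roll: Bystander: roll of beige tape lying flat, 52 mm diameter, 18 mm high. Origin: centre of underside.
- wash_bottle: Bystander: white wash bottle, about 58x71 mm, 152 mm high. Origin: centre of underside.

How it is judged:
On the way, in this order (a step that is already met when the one before it is completed fails the run):
1. the crank is fully down on the square shaft, with the tray still near level (distance between crank and seat below 0.006 m and angle between crank's own z axis and vertical below 0.15 rad and angle between tray's own y axis and vertical above 1.52 rad), for 0.2 s.
2. the tray is wound up to more than 6 degrees (angle between tray's own y axis and vertical below 1.46 rad and distance between crank and seat below 0.008 m), for 0.1 s.
At the end, for the whole second after the job is handed in: Both jars stand upright in the tray within 8 mm of its low end wall, the tray is still tilted (over 6 degrees), the crank sits fully down on the square shaft (underside within 6 mm of the seat point), and all is at rest (y of jar_a in the frame of tray between 0 and 0.033 m and y of jar_b in the frame of tray between 0 and 0.0365 m and z of each of jar_a, jar_b in the frame of tray below 0.014 m and angle between each of jar_a, jar_b's own z axis and vertical below 0.5 rad and angle between tray's own y axis and vertical below 1.46 rad and distance between crank and seat below 0.006 m and angle between crank's own z axis and vertical below 0.15 rad and linear speed of each of jar_a, jar_b, crank below 0.02 m/s); the robot touches nothing.
It fails at once if the robot or the crank touches a jar or the tray (contact force between any of the arm, the fingers, crank and jar_a above 1 N or contact force between any of the arm, the fingers, crank and jar_b above 1 N or contact force between any of the arm, the fingers and tray above 1 N).
It fails at once if a jar falls over (angle between any of jar_a, jar_b's own z axis and vertical above 0.8 rad).
It fails at once if a bystander is moved more than 25 mm (distance of any of brown_bottle, tape_roll, wash_bottle from where it was at the start of the episode above 0.025 m).
It also fails if it takes over 72 s, if anything falls off the work surface, if the arm or the gripper's body presses on something with over 40 N, if the wrist force passes 120 N, or if a joint passes its speed limit or range.

## Robot

A 6-joint arm with a two-finger parallel gripper is mounted at the origin on a cart in front of the work surface, level with it; the furniture and walls round the work are solid. World frame = base frame: x ahead of the robot, y to its left, z up, the work surface at z = 0. Lengths are in m, angles in rad, forces in N, time in s.
With the tool pointing down it reaches from about 0.4 to 0.925 m from the base axis. Payload 3.4 kg.
Tool frame: the origin (TCP) lies at the very end of the fingers, on their centre line; the grasp point (between the pads) lies 19 mm behind it; z points along the fingers, y is the line along which they close (so a half turn about z gives the same grasp; the last joint's range is limited). The gripper opens to 85 mm and grips with 20 to 120 N. Pads are 22 mm wide; open, the fingers measure 114 mm over their backs; the gripper's body (76 mm by 85 mm) begins 54 mm behind the grasp point. The pads swing forward as they close: fully open they stand 13 mm farther back than shut.
Start: joints at [-1.399, 0.307, 1.506, -0, 1.328, -0.073], TCP at [0.14, -0.558, 0.231] pointing down, gripper open.
Joint ranges: [-3.12, 3.12], [-1.05, 2.28], [0.14, 2.33], [-1.42, 4.57], [0.1, 2.73], [-2.68, 2.68]. Speed limits (rad/s): [2.57, 2.57, 3.14, 3.14, 3.14, 3.14].

## Interface

Orientations are given as a unit quaternion [x, y, z, w].
In Python, from plant import r, vision, telemetry gives the robot as it stands (r), with the cameras (vision) and the readings (telemetry).
- The arm moves only by the shell command python3 steer.py 'ROWS'. ROWS is a JSON list of rows, 1 to 10 of them, each of 7 numbers: dx, dy, dz in m, then a rotation vector rx, ry, rz in rad, then the opening from 0.0 (shut) to 1.0 (fully open); each row is the pose to reach, as a shift and turn from the pose commanded when the command began, along the tool's axes at that moment; what a row does not reach only later rows make up. A row lasts 1/12 s, in which the tool goes at most 0.0417 m and 0.125 rad, less where a joint would pass 70% of its speed; a pose out of reach is approached as far as the arm can. The fingers move at their own pace and stop on an object; the grip force is fixed at half the most. Time passes only in rows, so rows that do not move let the fingers close. It prints the time, the measured TCP pose, the force, the opening and the grip force at its end.
- telemetry.observe(): the state, without advancing time (a new reading comes with each control period).
- vision.snapshot(name): name is "scene" or "top" or "wrist"; returns the picture (420x560x3 uint8, red, green, blue); there is no depth.
- vision.camera_info(name): a dict with "fx", "fy", "cx", "cy" (pixels), "rvec" (rotation vector, rad) and "tvec" (3), from world to camera coordinates, as OpenCV has them. Camera axes: x right, y down, z forward; pixel columns grow to the right and rows downward; lengths in m; the calibration is good to about 2 mm. The wrist camera is an equidistant fisheye: a pixel r from the principal point sees the ray r / f radians off the axis. A picture is of the moment at which its call begins: read the wrist's pose just before it. camera_info takes no time and is no camera call; for the wrist camera it gives the pose at the moment of the call.
- r.job_done(): hands the job in; it is judged then, once.
The state is a dict: "clock": time; "joint_pos": joint angles; "qd": joint speeds; "joint_torque": joint torques, N m; "ee_pos": TCP position; "orientation": TCP orientation; "ft_force": force on the tool from outside, world axes, zero at the start; "wrist_torque": the same for the moment, N m; "width": opening from 0.0 (shut) to 1.0 (fully open); "gripper_force": force on a finger pad.
Only numpy, scipy, OpenCV 4.12 (cv2) and the standard library are available. Lean on these libraries where they do the work, as an engineer would, in place of code of your own. Each camera call takes 0.05 s, during which the arm holds its last target. There are 200 camera calls.

## Working session

There is one attempt and no reset: what is moved stays moved. The work goes in short steps, Python scripts to look and compute and a shell command to move; the robot and the scene stay as the last step left them, time stands still between calls to the robot, and variables do not carry over. Pictures are saved under pics/ and viewed, at most 10 in all, crops included, and the job is handed in when it is done.

```bash
ls; mkdir -p pics; python3 - <<'E'
from plant import r, vision, telemetry
import cv2,numpy as np
for n in("scene","top"):
    cv2.imwrite(f"pics/{n}0.png",cv2.cvtColor(vision.snapshot(n),cv2.COLOR_RGB2BGR)); print(n,vision.camera_info(n))
print(telemetry.observe())
E
```

```text
pics
plant.py
steer.py
scene {'fx': 404.7030116820903, 'fy': 404.7030116820903, 'cx': 276.14652833055277, 'cy': 213.43059125714336, 'rvec': array([ 0.72810245, -2.6100785 ,  1.14589364]), 'tvec': array([0.52083282, 0.26569689, 1.15492073])}
top {'fx': 393.77825291861257, 'fy': 393.77825291861257, 'cx': 274.1559503650973, 'cy': 208.9501093851694, 'rvec': array([ 2.21662987, -2.15534789,  0.14060469]), 'tvec': array([0.01935681, 0.57223774, 1.0983207 ])}
{'clock': 0.1, 'joint_pos': array([-1.39848729e+00,  3.07514185e-01,  1.50752894e+00,  4.29622821e-05,
        1.32842895e+00, -7.35157836e-02]), 'qd': array([-0.00039041, -0.00198993, -0.00248269,  0.00109329,  0.00121684,
        0.00081442]), 'joint_torque': array([ 1.89195773e-03, -4.58526778e+01, -2.52608085e+01, -8.99952488e-05,
        5.60600762e-03, -1.03150418e-05]), 'ee_pos': array([ 0.13980462, -0.55709877,  0.23046922]), 'orientation': array([ 9.92455971e-01,  1.22597972e-01, -2.55766033e-05, -9.39593014e-04]), 'ft_force': array([ 0.27977352, -0.56834917,  0.07053067]), 'wrist_torque': array([-0.05165472,  0.03822797, -0.01901342]), 'gripper_force': 0.0, 'width': 1.001793417999287}
```

View pics/scene0.png

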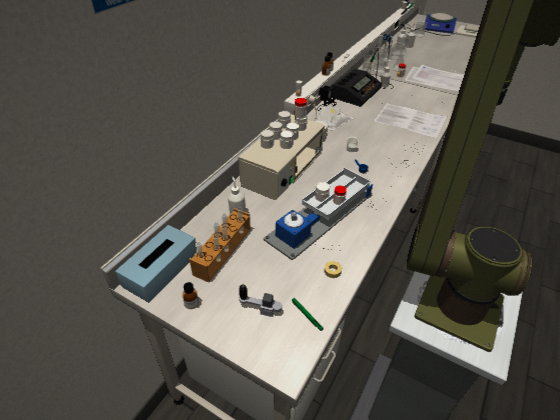

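View pics/top0.png

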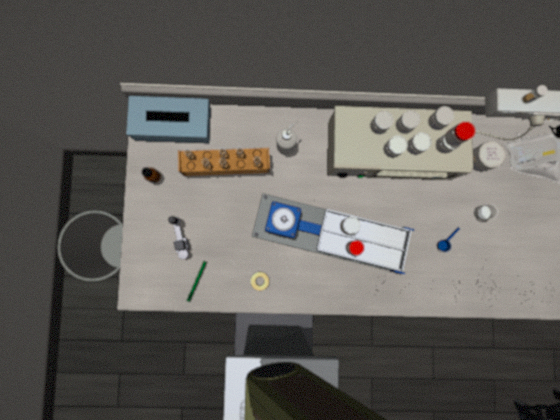

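The crank lies at about (180,243) in the top view, with its handle at about (173,219). The tilter shaft is at (284,218), with the tray to its right. I'll zoom in on both and compute positions.

```bash
cat > h.py <<'E'
import numpy as np,cv2
from plant import r, vision, telemetry
from scipy.spatial.transform import Rotation as R
def ray(n,u,v,z):
    c=vision.camera_info(n);M=R.from_rotvec(c["rvec"]).as_matrix();o=-M.T@c["tvec"]
    d=M.T@np.array([(u-c["cx"])/c["fx"],(v-c["cy"])/c["fy"],1]);return o+d*(z-o[2])/d[2]
def proj(n,P):
    c=vision.camera_info(n);K=np.array([[c["fx"],0,c["cx"]],[0,c["fy"],c["cy"]],[0,0,1]])
    return cv2.projectPoints(np.array(P,float).reshape(-1,3),c["rvec"],c["tvec"],K,None)[0][:,0]
E
python3 - <<'E'
from h import *
for nm,a,z in(("boss",(180,243),.064),("handle",(173,219),.082),("shaft",(284,218),.114),("tape",(260,281),.01),("brown",(152,174),.08)):print(nm,ray("top",*a,z))
t=cv2.imread("pics/top0.png");s=cv2.imread("pics/scene0.png")
A=lambda i,x,y:cv2.resize(i[y:y+60,x:x+80],(400,300),interpolation=cv2.INTER_CUBIC)
cv2.imwrite("pics/crops.png",np.vstack([np.hstack([A(t,145,205),A(t,245,190)]),np.hstack([A(s,225,270),A(s,255,195)])]))
E
```

```text
boss [0.46723191 0.29026571 0.064     ]
handle [0.5309033  0.30845517 0.082     ]
shaft [0.53980954 0.01142151 0.114     ]
tape [0.36580155 0.06974773 0.01      ]
brown [0.65195932 0.37183048 0.08      ]
```

View pics/crops.png

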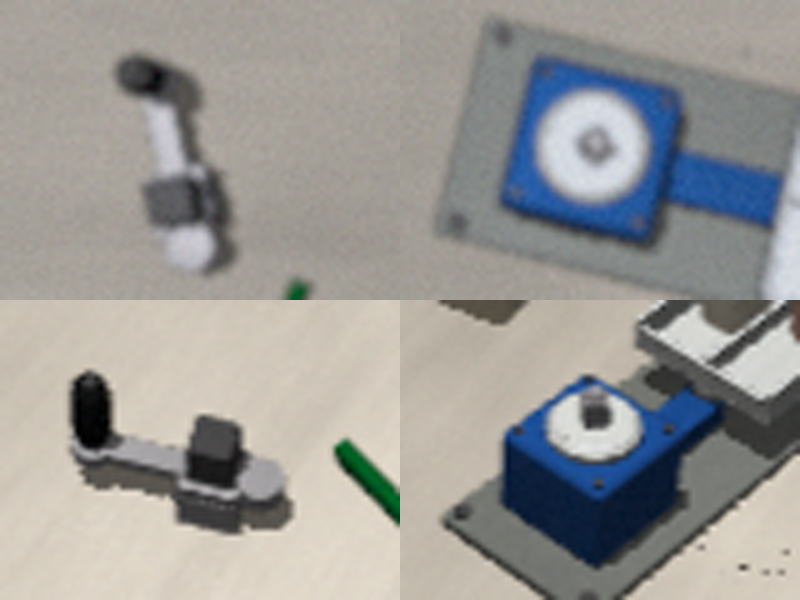

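```bash
cat >> h.py <<'E'
def yaw():
    M=R.from_quat(telemetry.observe()["orientation"]).as_matrix();return np.degrees(np.arctan2(M[1,0],M[0,0]))
def tgt(x,y,z,yw,cur=None):
    "shift in tool axes and rotvec to tool-down pose with tool x at yaw yw (deg)"
    o=telemetry.observe();p,q=(o["ee_pos"],R.from_quat(o["orientation"])) if cur is None else (np.array(cur[:3]),R.from_euler("z",cur[3],degrees=True)*R.from_euler("x",np.pi))
    g=R.from_euler("z",yw,degrees=True)*R.from_euler("x",np.pi)
    print("d",np.round(q.inv().apply(np.array([x,y,z])-p),4),"rot",np.round((q.inv()*g).as_rotvec(),4))
def st():
    o=telemetry.observe();print("t%.2f"%o["clock"],o["ee_pos"].round(4),"yaw %.2f"%yaw(),"j",o["joint_pos"].round(2),"F",o["ft_force"].round(1),"w %.3f g %.1f"%(o["width"],o["gripper_force"]))
E
python3 - <<'E'
from h import *
st();c=vision.camera_info("wrist");M=R.from_rotvec(c["rvec"]).as_matrix();o=telemetry.observe()
q=R.from_quat(o["orientation"]).as_matrix()
print("cam in tool",q.T@(-M.T@c["tvec"]-o["ee_pos"]),"axes cols",(q.T@M.T).round(3),c)
tgt(.45,-.22,.28,60)
tgt(.45,.27,.26,150,(.45,-.22,.28,60))
E
```

```text
t0.10 [ 0.1398 -0.5571  0.2305] yaw 14.08 j [-1.4   0.31  1.51  0.    1.33 -0.07] F [ 0.3 -0.6  0.1] w 1.002 g 0.0
cam in tool [ 0.07162266 -0.00043467 -0.14311032] axes cols [[-0.001 -0.96  -0.281]
 [ 1.    -0.001  0.001]
 [-0.001 -0.281  0.96 ]] {'fx': 325.19226210127806, 'fy': 325.19226210127806, 'cx': 284.87253454721707, 'cy': 210.8152272920166, 'rvec': array([-2.29167113,  1.78849424,  0.25673138]), 'tvec': array([-0.57389647, -0.03583234,  0.37917584])}
d [ 0.3829 -0.2516 -0.049 ] rot [-0.0017 -0.0009 -0.8014]
d [ 0.4244 -0.245   0.02  ] rot [-0.      0.     -1.5708]
```

```bash
python3 steer.py '[[0.04,-0.026,-0.005,0,0,-0.08,1],[0.08,-0.052,-0.01,0,0,-0.16,1],[0.12,-0.078,-0.015,0,0,-0.25,1],[0.155,-0.1,-0.02,0,0,-0.33,1],[0.19,-0.125,-0.025,0,0,-0.4,1],[0.23,-0.15,-0.03,0,0,-0.48,1],[0.265,-0.175,-0.035,0,0,-0.56,1],[0.3,-0.2,-0.04,0,0,-0.64,1],[0.34,-0.225,-0.045,0,0,-0.72,1],[0.38,-0.25,-0.05,0,0,-0.8,1]]'; python3 -c "
from h import *
st();tgt(.45,.27,.26,150)"
```

```text
clock: 0.93
ee_pos: [0.4202, -0.2503, 0.277]
orientation: [0.865, 0.501, -0.0, -0.0]
ft_force: [0.5, -1.2, 0.4]
width: 1.0
gripper_force: 0.0
t0.93 [ 0.4202 -0.2503  0.277 ] yaw 60.14 j [-0.62  0.15  1.6  -0.    1.39 -0.1 ] F [ 0.5 -1.2  0.4] w 1.000 g 0.0
d [ 0.4661 -0.2332  0.0171] rot [-4.0000e-04 -4.0000e-04 -1.5683e+00]
```

```bash
python3 steer.py '[[0.04,-0.02,0,0,0,-0.12,1],[0.075,-0.037,0,0,0,-0.24,1],[0.11,-0.055,0,0,0,-0.36,1],[0.15,-0.075,0,0,0,-0.48,1],[0.185,-0.092,0,0,0,-0.6,1],[0.22,-0.11,0,0,0,-0.72,1],[0.26,-0.13,0,0,0,-0.84,1],[0.295,-0.147,0,0,0,-0.96,1],[0.33,-0.165,0,0,0,-1.08,1],[0.37,-0.185,0,0,0,-1.2,1]]'; python3 -c "
from h import *
st();tgt(.49,.27,.25,196)"
```

```text
clock: 1.77
ee_pos: [0.444, 0.1593, 0.2767]
orientation: [0.43, 0.903, -0.0, -0.0]
ft_force: [1.3, -0.1, -0.1]
width: 0.997
gripper_force: 0.0
t1.77 [0.444  0.1593 0.2767] yaw 129.02 j [ 0.26  0.13  1.63 -0.    1.38 -0.43] F [ 1.3 -0.1 -0.1] w 0.997 g 0.0
d [0.0571 0.1055 0.0267] rot [-6.000e-04 -2.000e-04 -1.169e+00]
```

```bash
python3 steer.py '[[0.015,0.03,0.01,0,0,-0.12,1],[0.03,0.06,0.02,0,0,-0.24,1],[0.045,0.085,0.027,0,0,-0.36,1],[0.057,0.105,0.027,0,0,-0.48,1],[0.057,0.105,0.027,0,0,-0.6,1],[0.057,0.105,0.027,0,0,-0.72,1],[0.057,0.105,0.027,0,0,-0.84,1],[0.057,0.105,0.027,0,0,-0.96,1],[0.057,0.105,0.027,0,0,-1.08,1],[0.057,0.105,0.027,0,0,-1.17,1]]'; python3 -c "
from h import *
st();cv2.imwrite('pics/w1.png',cv2.cvtColor(vision.snapshot('wrist'),cv2.COLOR_RGB2BGR))"
```

```text
clock: 2.6
ee_pos: [0.4907, 0.2675, 0.2493]
orientation: [-0.14, 0.99, -0.0, -0.001]
ft_force: [-0.8, 0.6, 0.2]
width: 0.997
gripper_force: 0.0
t2.60 [0.4907 0.2675 0.2493] yaw -163.95 j [ 0.42  0.27  1.51  0.    1.36 -1.43] F [-0.8  0.6  0.2] w 0.997 g 0.0
```

View pics/w1.png

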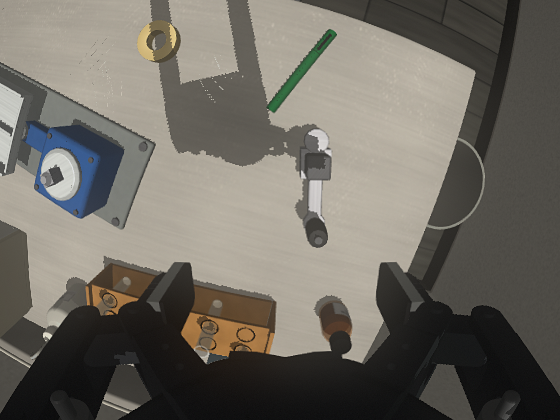

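The wrist view shows the boss at about (316,163), the handle top at about (317,240), and the shaft tip at about (52,178). I'll enlarge it to read the corners.

```bash
python3 - <<'E'
import cv2,numpy as np
i=cv2.imread("pics/w1.png")
a=cv2.resize(i[120:195,290:340],(400,600),interpolation=cv2.INTER_CUBIC);b=cv2.resize(i[150:210,30:70],(400,600),interpolation=cv2.INTER_CUBIC)
cv2.imwrite("pics/w1c.png",np.hstack([a,b]))
E
```

```text
(no output)
```

View pics/w1c.png

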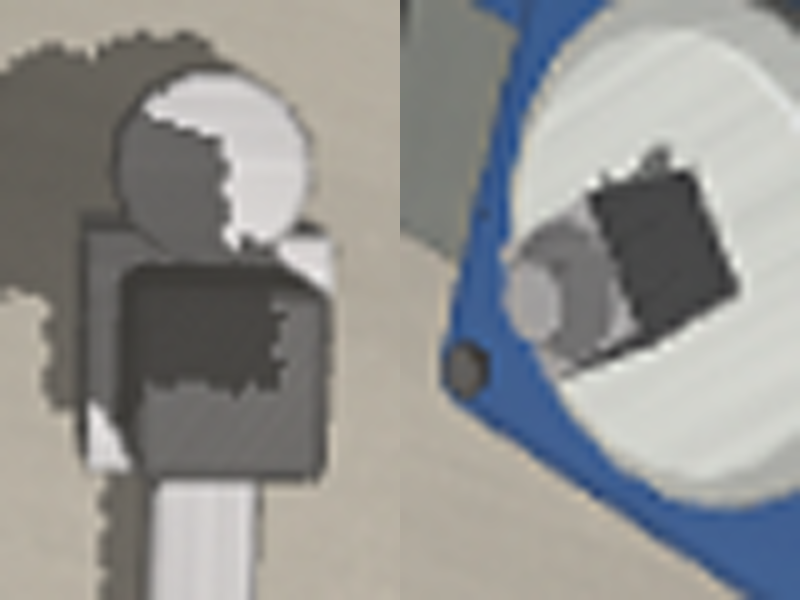

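```bash
cat >> h.py <<'E'
def wray(u,v,z,c=None):
    c=c or vision.camera_info("wrist");M=R.from_rotvec(c["rvec"]).as_matrix();o=-M.T@c["tvec"]
    K=np.array([[c["fx"],0,c["cx"]],[0,c["fy"],c["cy"]],[0,0,1.]])
    x,y=cv2.fisheye.undistortPoints(np.array([[[u,v]]],float),K,np.zeros(4))[0,0]
    d=M.T@np.array([x,y,1]);return o+d*(z-o[2])/d[2]
ang=lambda d:np.degrees(np.arctan2(d[1],d[0]))
E
python3 - <<'E'
from h import *
b=wray(318.5,167.1,.064);h=wray(317.5,240,.082);print(b,h,np.linalg.norm((h-b)[:2]),ang(h-b))
e1=wray(290+130/8,120+480/8,.064);e2=wray(290+328/8,120+480/8,.064);print("boss lower edge",e1,e2,ang(e2-e1),np.linalg.norm(e2-e1))
a1=wray(290+145/8,120+480/8,.034);
print("shaft tip",wray(43.5,180,.114))
p=[wray(59,167,.088),wray(63.8,179,.088),wray(49,170,.108),wray(54,183,.108),wray(46.5,187.5,.108)]
print(np.round(p,4));
for i,j in((0,1),(2,3),(3,4)):print(ang(p[j]-p[i])%90,np.linalg.norm(p[j]-p[i]))
# housing axis from top view: corners of top face z=.078
q=[ray("top",245+x/5,190+y/5,.078) for x,y in((540,58),(682,88),(650,242),(503,208))] if 0 else [ray("top",245+(x-400)/5,190+y/5,.078) for x,y in((540,58),(682,88),(650,242),(503,208))]
print("housing c",np.mean(q,0),[np.linalg.norm(q[i]-q[i-1]).round(4) for i in range(4)],ang(q[1]-q[0]))
fl=ray("top",245+192/5,190+144/5,.088);print("flange c",fl)
tgt(b[0],b[1],.25,ang(h-b)+180)
E
```

```text
[0.46012941 0.29431819 0.064     ] [0.52994171 0.31369432 0.082     ] 0.07245130411572408 15.511782121381257
boss lower edge [0.47655639 0.28619559 0.064     ] [0.46923168 0.31080597 0.064     ] 106.5744092909787 0.0256772637755209
shaft tip [0.53964758 0.01256323 0.114     ]
[[0.5294 0.0138 0.088 ]
 [0.5414 0.0228 0.088 ]
 [0.529  0.0148 0.108 ]
 [0.5415 0.0239 0.108 ]
 [0.5495 0.0129 0.108 ]]
36.926156681664736 0.01502294296180374
35.95232918042918 0.015415885615449256
35.89377400426607 0.013522494875016548
housing c [0.53776142 0.00992914 0.078     ] [np.float64(0.0844), np.float64(0.0794), np.float64(0.086), np.float64(0.0819)] -100.27623996656838
flange c [0.53956369 0.01154211 0.088     ]
d [ 0.0219  0.0344 -0.0007] rot [-0.0002 -0.0013  0.0122]
```

```bash
python3 steer.py '[[0.011,0.017,0.04,0,0,0,1],[0.021,0.0345,0.08,0,0,0,1],[0.021,0.0345,0.12,0,0,0,1],[0.021,0.0345,0.15,0,0,0,1],[0.021,0.0345,0.17,0,0,0,1],[0.021,0.0345,0.19,0,0,0,1],[0.021,0.0345,0.205,0,0,0,1],[0.021,0.0345,0.211,0,0,0,1],[0.021,0.0345,0.211,0,0,0,1]]'; python3 -c "
from h import *
st();tgt(.461,.2945,.038,196)"
```

```text
clock: 3.4
ee_pos: [0.4603, 0.2944, 0.0372]
orientation: [-0.136, 0.991, -0.001, -0.002]
ft_force: [0.5, -1.0, 0.5]
width: 1.001
gripper_force: 0.0
t3.40 [0.4603 0.2944 0.0372] yaw -164.36 j [ 0.49  0.49  1.8   0.    0.86 -1.35] F [ 0.5 -1.   0.5] w 1.001 g 0.0
d [-0.0007 -0.0001 -0.0008] rot [-0.0009 -0.0039 -0.0063]
```

```bash
python3 steer.py '[[0,0,-0.001,0,0,0,0],[0,0,-0.001,0,0,0,0],[0,0,-0.001,0,0,0,0],[0,0,-0.001,0,0,0,0],[0,0,-0.001,0,0,0,0],[0,0,-0.001,0,0,0,0],[0,0,-0.001,0,0,0,0],[0,0,-0.001,0,0,0,0],[0,0,-0.001,0,0,0,0],[0,0,-0.001,0,0,0,0]]'; python3 -c "
from h import *
st()"
```

```text
clock: 4.23
ee_pos: [0.4622, 0.2954, 0.041]
orientation: [-0.137, 0.991, 0.0, 0.001]
ft_force: [-0.9, -1.3, 6.7]
width: 0.286
gripper_force: 59.6
t4.23 [0.4622 0.2954 0.041 ] yaw -164.29 j [ 0.49  0.48  1.79 -0.    0.86 -1.35] F [-0.9 -1.3  6.7] w 0.286 g 59.6
```

```bash
python3 steer.py '[[0,0,-0.02,0,0,0,0],[0,0,-0.05,0,0,0,0],[0,0,-0.09,0,0,0,0],[0,0,-0.13,0,0,0,0],[0,0,-0.155,0,0,0,0],[0,0,-0.155,0,0,0,0]]'; python3 -c "
from h import *
st();tgt(.5397,.0118,.195,126)"
```

```text
clock: 4.73
ee_pos: [0.4649, 0.2969, 0.201]
orientation: [-0.137, 0.991, 0.002, 0.005]
ft_force: [0.5, 0.8, -2.2]
width: 0.288
gripper_force: 60.2
t4.73 [0.4649 0.2969 0.201 ] yaw -164.29 j [ 0.49  0.29  1.61  0.    1.23 -1.35] F [ 0.5  0.8 -2.2] w 0.288 g 60.2
d [ 0.0053 -0.2948  0.0052] rot [0.0092 0.0084 1.2167]
```

```bash
python3 steer.py '[[0,-0.03,0,0,0,0.12,0],[0,-0.06,0,0,0,0.24,0],[0,-0.095,0,0,0,0.36,0],[0,-0.13,0,0,0,0.48,0],[0,-0.165,0,0,0,0.6,0],[0,-0.2,0,0,0,0.72,0],[0,-0.23,0,0,0,0.84,0],[0,-0.26,0,0,0,0.96,0],[0.005,-0.285,0,0,0,1.08,0],[0.005,-0.295,0,0,0,1.2,0]]'; python3 steer.py '[[0,0,0,0,0,0,0],[0,0,0,0,0,0,0]]'; python3 -c "
from h import *
st();tgt(.5397,.0118,.175,126);
a=cv2.cvtColor(vision.snapshot('wrist'),cv2.COLOR_RGB2BGR);b=cv2.cvtColor(vision.snapshot('scene'),cv2.COLOR_RGB2BGR)
cv2.imwrite('pics/w2.png',a);cv2.imwrite('pics/s2.png',np.hstack([cv2.resize(a[:300,130:430],(400,400)),cv2.resize(b[160:260,240:340],(400,400),interpolation=cv2.INTER_CUBIC)]))"
```

```text
clock: 5.57
ee_pos: [0.5355, 0.0063, 0.193]
orientation: [0.45, 0.893, -0.002, -0.001]
ft_force: [-0.8, 0.6, -3.1]
width: 0.293
gripper_force: 60.3
clock: 5.73
ee_pos: [0.5355, 0.0095, 0.1934]
orientation: [0.446, 0.895, -0.0, -0.002]
ft_force: [0.3, 0.3, -3.0]
width: 0.289
gripper_force: 60.3
t5.73 [0.5355 0.0095 0.1934] yaw 127.01 j [-0.06  0.29  1.64  0.    1.22 -0.71] F [ 0.3  0.3 -3. ] w 0.289 g 60.3
d [-0.0007  0.0048  0.0184] rot [-0.002  -0.0025  0.0176]
```

View pics/s2.png

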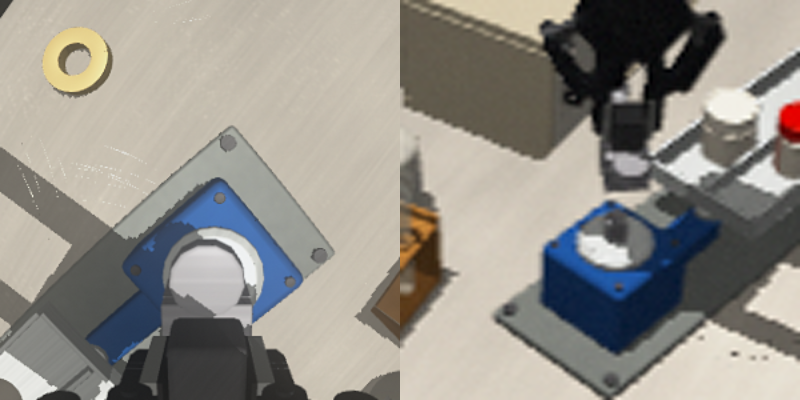

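```bash
python3 steer.py '[[-0.0007,0.0048,0.005,0,0,0.018,0],[-0.0007,0.0048,0.015,0,0,0.018,0],[-0.0007,0.0048,0.022,0,0,0.018,0],[-0.0007,0.0048,0.028,0,0,0.018,0],[-0.0007,0.0048,0.03,0,0,0.018,0],[-0.0007,0.0048,0.03,0,0,0.018,0]]'; python3 -c "
from h import *
st();tgt(.5397,.0118,.159,126)"
```

```text
clock: 6.33
ee_pos: [0.54, 0.0124, 0.1637]
orientation: [0.454, 0.891, -0.001, -0.001]
ft_force: [-0.2, 0.0, -3.0]
width: 0.295
gripper_force: 60.4
t6.33 [0.54   0.0124 0.1637] yaw 125.96 j [-0.06  0.32  1.67 -0.    1.15 -0.68] F [-0.2  0.  -3. ] w 0.295 g 60.4
d [-0.0003 -0.0006  0.0047] rot [-0.0019 -0.0015 -0.0007]
```

Aligned. Descending slowly and watching the force.

```bash
python3 steer.py '[[0,-0.0005,0.004,0,0,0,0],[0,-0.0005,0.007,0,0,0,0],[0,-0.0005,0.01,0,0,0,0],[0,-0.0005,0.013,0,0,0,0],[0,-0.0005,0.016,0,0,0,0]]'; python3 -c "
from h import *
st()"
```

```text
clock: 6.75
ee_pos: [0.5406, 0.0117, 0.1488]
orientation: [0.455, 0.891, 0.0, 0.0]
ft_force: [-0.2, -0.0, -0.5]
width: 0.29
gripper_force: 60.6
t6.75 [0.5406 0.0117 0.1488] yaw 125.92 j [-0.06  0.34  1.69  0.    1.11 -0.68] F [-0.2 -0.  -0.5] w 0.290 g 60.6
```

```bash
python3 steer.py '[[0,0,0.002,0,0,0,0],[0,0,0.004,0,0,0,0],[0,0,0.006,0,0,0,0],[0,0,0.008,0,0,0,0]]'; python3 -c "
from h import *
st()"
```

```text
clock: 7.08
ee_pos: [0.5403, 0.0117, 0.1408]
orientation: [0.455, 0.891, -0.0, -0.0]
ft_force: [-0.8, -0.4, -2.6]
width: 0.293
gripper_force: 60.4
t7.08 [0.5403 0.0117 0.1408] yaw 125.93 j [-0.06  0.35  1.7  -0.    1.09 -0.68] F [-0.8 -0.4 -2.6] w 0.293 g 60.4
```

It's on the square, sliding freely. Pushing it to the bottom.

```bash
python3 steer.py '[[0,0,0.003,0,0,0,0],[0,0,0.006,0,0,0,0],[0,0,0.008,0,0,0,0],[0,0,0.01,0,0,0,0],[0,0,0.011,0,0,0,0],[0,0,0.011,0,0,0,0],[0,0,0.011,0,0,0,0]]'; python3 -c "
from h import *
st()"
```

```text
clock: 7.67
ee_pos: [0.5404, 0.0117, 0.1308]
orientation: [0.455, 0.891, -0.0, 0.0]
ft_force: [-2.5, -1.4, 4.5]
width: 0.292
gripper_force: 61.5
t7.67 [0.5404 0.0117 0.1308] yaw 125.93 j [-0.06  0.36  1.72 -0.    1.07 -0.68] F [-2.5 -1.4  4.5] w 0.292 g 61.5
```

```bash
python3 steer.py '[[0,0,-0.001,0,0,0,1],[0,0,-0.001,0,0,0,1],[0,0,-0.001,0,0,0,1],[0,0,-0.001,0,0,0,1],[0,0,-0.001,0,0,0,1],[0,0,-0.001,0,0,0,1],[0,0,-0.001,0,0,0,1],[0,0,-0.03,0,0,0,1],[0,0,-0.07,0,0,0,1],[0,0,-0.1,0,0,0,1]]'; python3 -c "
from h import *
st();tgt(.5813,-.0449,.225,80)
cv2.imwrite('pics/w3.png',cv2.cvtColor(vision.snapshot('wrist'),cv2.COLOR_RGB2BGR))"
```

```text
clock: 8.5
ee_pos: [0.5406, 0.0118, 0.2315]
orientation: [0.455, 0.891, -0.0, -0.0]
ft_force: [0.9, 0.5, -0.3]
width: 1.0
gripper_force: 0.0
t8.50 [0.5406 0.0118 0.2315] yaw 125.92 j [-0.06  0.26  1.58  0.    1.31 -0.68] F [ 0.9  0.5 -0.3] w 1.000 g 0.0
d [-0.0698 -0.0003  0.0065] rot [-3.000e-04 -1.000e-04  8.015e-01]
```

View pics/w3.png

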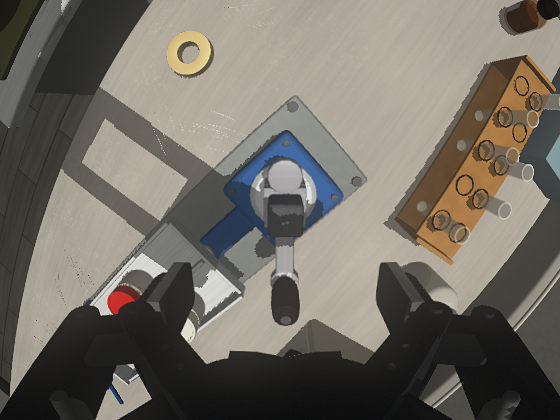

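```bash
python3 -c "
from h import *
for z in (0,.1,.13,.15):print(z,ray('top',333,175,z)[:2],ray('top',335,108,z)[:2])
print(wray(317,318,.15),wray(317,318,.1),ray('top',288,150,.0))
import itertools
b=wray(286,308,.172);print('handle top',b)
"
```

```text
0 [ 0.68053822 -0.13742934] [ 0.88571528 -0.14105259]
0.1 [ 0.66146375 -0.1194368 ] [ 0.84875673 -0.12274423]
0.13 [ 0.6557414  -0.11403904] [ 0.83766917 -0.11725172]
0.15 [ 0.65192651 -0.11044053] [ 0.83027746 -0.11359005]
[ 0.62257026 -0.04692255  0.15      ] [ 0.64872953 -0.0722166   0.1       ] [ 0.75154296 -0.00196891  0.        ]
handle top [ 0.58568988 -0.04189037  0.172     ]
```

```bash
python3 -c "
from h import *
st();c=vision.camera_info('wrist');M=R.from_rotvec(c['rvec']).as_matrix();o=telemetry.observe()
q=R.from_quat(o['orientation']).as_matrix()
print('cam in tool',q.T@(-M.T@c['tvec']-o['ee_pos']),c['cx'],c['cy'],c['fx'])
for u,v,z in((286,308,.172),(286,318,.172),(286,213,.154)):
    p=wray(u,v,z);print(p,q.T@(p-o['ee_pos']))
i=cv2.imread('pics/w3.png')
cv2.imwrite('pics/w3c.png',cv2.resize(i[150:340,220:350],(520,600),fx=4,fy=4)[:600])
"
```

```text
t8.55 [0.5446 0.0116 0.238 ] yaw 125.93 j [-0.06  0.25  1.57  0.    1.31 -0.68] F [ 2.8 -0.5  3.4] w 1.002 g 0.0
cam in tool [ 0.07098269  0.00087991 -0.14309544] 284.87253454721707 210.8152272920166 325.19226210127806
[ 0.58568988 -0.04189037  0.172     ] [-0.06695961  0.00127179  0.06649657]
[ 0.59126223 -0.04956073  0.172     ] [-0.07644014  0.00128249  0.06656733]
[0.54468168 0.0149176  0.154     ] [0.00323543 0.00123846 0.08397432]
```

View pics/w3c.png

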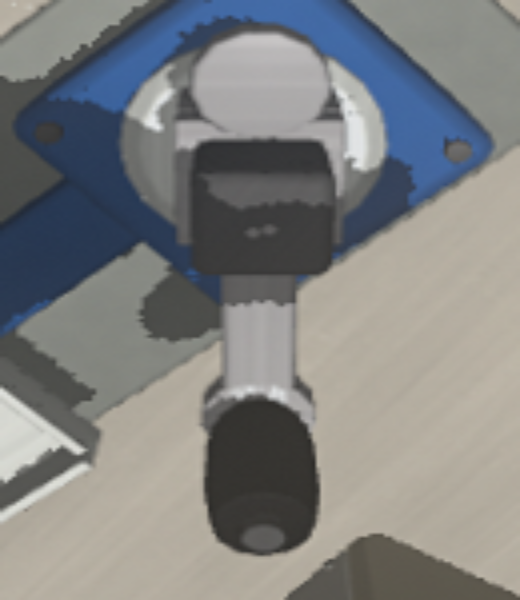

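```bash
python3 -c "
from h import *
tgt(.5813,-.0449,.225,80)"; python3 steer.py '[[-0.03,0,0,0,0,0.12,1],[-0.06,0,0.003,0,0,0.24,1],[-0.07,0,0.006,0,0,0.36,1],[-0.07,0,0.006,0,0,0.48,1],[-0.07,0,0.006,0,0,0.6,1],[-0.07,0,0.006,0,0,0.72,1],[-0.07,0,0.006,0,0,0.8,1],[-0.07,0,0.006,0,0,0.8,1]]'; python3 -c "
from h import *
st();tgt(.5813,-.0449,.137,80)"
```

```text
d [-0.0672 -0.0036  0.0135] rot [0.0117 0.0034 0.8016]
clock: 9.22
ee_pos: [0.5815, -0.045, 0.2235]
orientation: [0.766, 0.643, -0.0, -0.0]
ft_force: [0.9, 1.3, -0.6]
width: 0.999
gripper_force: 0.0
t9.22 [ 0.5815 -0.045   0.2235] yaw 79.97 j [-0.15  0.32  1.5   0.    1.32  0.03] F [ 0.9  1.3 -0.6] w 0.999 g 0.0
d [ 0.0001 -0.0002  0.0865] rot [-0.0005 -0.     -0.0006]
```

```bash
python3 steer.py '[[0,0,0.03,0,0,0,1],[0,0,0.06,0,0,0,1],[0,0,0.08,0,0,0,1],[0,0,0.085,0,0,0,1],[0,0,0.085,0,0,0,0],[0,0,0.085,0,0,0,0],[0,0,0.085,0,0,0,0],[0,0,0.085,0,0,0,0],[0,0,0.085,0,0,0,0],[0,0,0.085,0,0,0,0]]';python3 steer.py '[[0,0,0,0,0,0,0],[0,0,0,0,0,0,0],[0,0,0,0,0,0,0]]'; python3 -c "
from h import *
st()
o=telemetry.observe();C=np.array([.5402,.0118]);v=o['ee_pos'][:2]-C;print(np.linalg.norm(v),ang(v))
# circle offsets in tool axes (tool x yaw 80): 20deg clockwise steps
q=R.from_quat(o['orientation'])
a0=np.radians(ang(v))
for k in range(1,19):
    a=a0-np.radians(20*k);w=np.array([.07*(np.cos(a)-np.cos(a0)),.07*(np.sin(a)-np.sin(a0)),0]);print(k*20,np.degrees(a).round(0),q.inv().apply(w).round(3)[:2])
"
```

```text
clock: 10.05
ee_pos: [0.5826, -0.0452, 0.1403]
orientation: [0.765, 0.643, 0.001, 0.001]
ft_force: [-0.2, -0.9, 4.4]
width: 0.243
gripper_force: 58.3
clock: 10.3
ee_pos: [0.5826, -0.0453, 0.14]
orientation: [0.766, 0.643, 0.001, 0.001]
ft_force: [0.9, -1.2, 5.5]
width: 0.242
gripper_force: 58.9
t10.30 [ 0.5826 -0.0453  0.14  ] yaw 80.09 j [-0.15  0.4   1.61 -0.    1.13  0.02] F [ 0.9 -1.2  5.5] w 0.242 g 58.9
0.07116380252506375 -53.41451503013785
20 -73.0 [-0.014 -0.02 ]
40 -93.0 [-0.021 -0.043]
60 -113.0 [-0.02  -0.067]
80 -133.0 [-0.01  -0.089]
100 -153.0 [ 0.007 -0.107]
120 -173.0 [ 0.028 -0.118]
140 -193.0 [ 0.052 -0.121]
160 -213.0 [ 0.076 -0.115]
180 -233.0 [ 0.096 -0.102]
200 -253.0 [ 0.111 -0.082]
220 -273.0 [ 0.118 -0.059]
240 -293.0 [ 0.116 -0.034]
260 -313.0 [ 0.107 -0.012]
280 -333.0 [0.09  0.005]
300 -353.0 [0.068 0.016]
320 -373.0 [0.044 0.019]
340 -393.0 [0.02  0.013]
360 -413.0 [-0.  0.]
```

```bash
python3 steer.py '[[-0.008,-0.009,0,0,0,0,0],[-0.014,-0.02,0,0,0,0,0],[-0.0185,-0.031,0,0,0,0,0],[-0.021,-0.043,0,0,0,0,0],[-0.0215,-0.055,0,0,0,0,0]]'; python3 -c "
from h import *
st()
o=telemetry.observe();C=np.array([.5402,.0118]);v=o['ee_pos'][:2]-C;print(np.linalg.norm(v),ang(v))"
```

```text
clock: 10.72
ee_pos: [0.5257, -0.0593, 0.1404]
orientation: [0.766, 0.643, 0.001, 0.004]
ft_force: [2.3, -4.8, 5.8]
width: 0.243
gripper_force: 58.1
t10.72 [ 0.5257 -0.0593  0.1404] yaw 80.09 j [-0.19  0.33  1.73 -0.    1.07 -0.02] F [ 2.3 -4.8  5.8] w 0.243 g 58.1
0.07255528138623007 -101.50189095603265
```

```bash
python3 steer.py '[[0.0055,-0.024,0,0,0,0,0],[0.0195,-0.044,0,0,0,0,0],[0.0385,-0.059,0,0,0,0,0],[0.0615,-0.0655,0,0,0,0,0],[0.0855,-0.064,0,0,0,0,0],[0.108,-0.054,0,0,0,0,0],[0.1255,-0.0375,0,0,0,0,0],[0.137,-0.016,0,0,0,0,0],[0.1395,0.0085,0,0,0,0,0],[0.134,0.0325,0,0,0,0,0]]'; python3 -c "
from h import *
st()
o=telemetry.observe();C=np.array([.5402,.0118]);v=o['ee_pos'][:2]-C;print(np.linalg.norm(v),ang(v))"
```

```text
clock: 11.55
ee_pos: [0.5789, 0.0732, 0.1401]
orientation: [0.765, 0.644, 0.001, -0.001]
ft_force: [-3.5, 0.7, 6.5]
width: 0.236
gripper_force: 59.5
t11.55 [0.5789 0.0732 0.1401] yaw 80.23 j [0.05 0.4  1.61 0.   1.13 0.22] F [-3.5  0.7  6.5] w 0.236 g 59.5
0.07258475784854786 57.79706030490971
```

```bash
python3 steer.py '[[-0.0135,0.0195,0,0,0,0,0],[-0.033,0.0335,0,0,0,0,0],[-0.056,0.0405,0,0,0,0,0],[-0.0805,0.0395,0,0,0,0,0],[-0.1025,0.03,0,0,0,0,0],[-0.1205,0.0135,0,0,0,0,0],[-0.131,-0.0085,0,0,0,0,0],[-0.134,-0.0325,0,0,0,0,0]]'; python3 -c "
from h import *
st()
o=telemetry.observe();C=np.array([.5402,.0118]);v=o['ee_pos'][:2]-C;print(np.linalg.norm(v),ang(v))
a=cv2.cvtColor(vision.snapshot('wrist'),cv2.COLOR_RGB2BGR);b=cv2.cvtColor(vision.snapshot('scene'),cv2.COLOR_RGB2BGR)
cv2.imwrite('pics/s4.png',np.hstack([cv2.resize(a[:300,130:430],(400,400)),cv2.resize(b[140:260,260:380],(400,400),interpolation=cv2.INTER_CUBIC)]))"
```

```text
clock: 12.22
ee_pos: [0.525, -0.0588, 0.1398]
orientation: [0.766, 0.643, 0.002, 0.002]
ft_force: [3.6, 2.4, 3.4]
width: 0.237
gripper_force: 59.4
t12.22 [ 0.525  -0.0588  0.1398] yaw 79.99 j [-0.19  0.33  1.73 -0.    1.07 -0.02] F [3.6 2.4 3.4] w 0.237 g 59.4
0.07220557685994326 -102.12732070269853
```

View pics/s4.png

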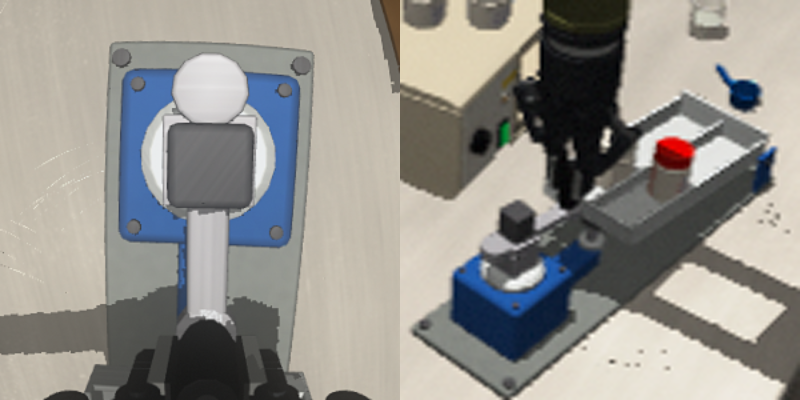

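```bash
python3 steer.py '[[0.0055,-0.024,0,0,0,0,0],[0.0195,-0.044,0,0,0,0,0],[0.0385,-0.059,0,0,0,0,0],[0.0615,-0.0655,0,0,0,0,0],[0.0855,-0.064,0,0,0,0,0],[0.108,-0.054,0,0,0,0,0],[0.1255,-0.0375,0,0,0,0,0],[0.137,-0.016,0,0,0,0,0],[0.1395,0.0085,0,0,0,0,0],[0.134,0.0325,0,0,0,0,0]]'; python3 -c "
from h import *
st()"
python3 steer.py '[[-0.0135,0.0195,0,0,0,0,0],[-0.033,0.0335,0,0,0,0,0],[-0.056,0.0405,0,0,0,0,0],[-0.0805,0.0395,0,0,0,0,0],[-0.1025,0.03,0,0,0,0,0],[-0.1205,0.0135,0,0,0,0,0],[-0.131,-0.0085,0,0,0,0,0],[-0.134,-0.0325,0,0,0,0,0]]'; python3 -c "
from h import *
st()
b=cv2.cvtColor(vision.snapshot('scene'),cv2.COLOR_RGB2BGR)
cv2.imwrite('pics/s5.png',cv2.resize(b[140:260,260:380],(400,400),interpolation=cv2.INTER_CUBIC))"
```

```text
clock: 13.15
ee_pos: [0.5789, 0.0734, 0.1398]
orientation: [0.765, 0.644, 0.001, -0.002]
ft_force: [-3.5, 0.1, 5.6]
width: 0.239
gripper_force: 60.6
t13.15 [0.5789 0.0734 0.1398] yaw 80.25 j [0.05 0.4  1.61 0.   1.13 0.22] F [-3.5  0.1  5.6] w 0.239 g 60.6
clock: 13.82
ee_pos: [0.5253, -0.0585, 0.1396]
orientation: [0.766, 0.643, 0.001, 0.002]
ft_force: [3.7, 2.4, 1.5]
width: 0.24
gripper_force: 61.1
t13.82 [ 0.5253 -0.0585  0.1396] yaw 80.00 j [-0.19  0.33  1.73 -0.    1.07 -0.02] F [3.7 2.4 1.5] w 0.240 g 61.1
```

```bash
python3 steer.py '[[0.0055,-0.024,0,0,0,0,0],[0.0195,-0.044,0,0,0,0,0],[0.0385,-0.059,0,0,0,0,0],[0.0615,-0.0655,0,0,0,0,0],[0.0855,-0.064,0,0,0,0,0],[0.108,-0.054,0,0,0,0,0],[0.1255,-0.0375,0,0,0,0,0],[0.137,-0.016,0,0,0,0,0],[0.1395,0.0085,0,0,0,0,0],[0.134,0.0325,0,0,0,0,0]]'; python3 steer.py '[[0,0,0,0,0,0,0],[0,0,0,0,0,0,0],[0,0,0,0,0,0,0],[0,0,0,0,0,0,0],[0,0,0,0,0,0,0],[0,0,0,0,0,0,0]]';python3 -c "
from h import *
st()
c=cv2.imread('pics/s5.png');b=cv2.cvtColor(vision.snapshot('scene'),cv2.COLOR_RGB2BGR)
cv2.imwrite('pics/s6.png',np.hstack([c,cv2.resize(b[140:260,260:380],(400,400),interpolation=cv2.INTER_CUBIC)]))"
```

```text
clock: 14.7
ee_pos: [0.5789, 0.0729, 0.1397]
orientation: [0.765, 0.645, 0.0, -0.001]
ft_force: [-3.0, -2.1, 6.0]
width: 0.24
gripper_force: 61.7
clock: 15.2
ee_pos: [0.5807, 0.0712, 0.14]
orientation: [0.765, 0.643, 0.002, 0.0]
ft_force: [2.3, 3.2, 6.1]
width: 0.245
gripper_force: 61.6
t15.20 [0.5807 0.0712 0.14  ] yaw 80.10 j [0.05 0.4  1.61 0.   1.13 0.22] F [2.3 3.2 6.1] w 0.245 g 61.6
```

View pics/s6.png

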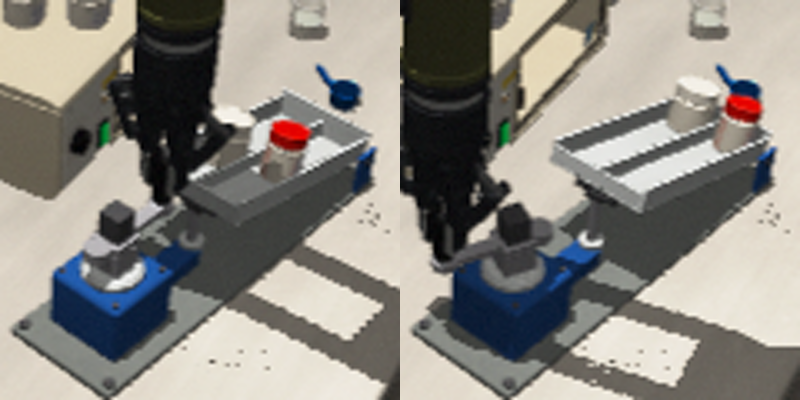

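```bash
python3 steer.py '[[0,0,0,0,0,0,1],[0,0,0,0,0,0,1],[0,0,0,0,0,0,1],[0,0,0,0,0,0,1],[0,0,0,0,0,0,1],[0,0,0,0,0,0,1],[0,0,0,0,0,0,1],[0,0,-0.03,0,0,0,1],[0,0,-0.06,0,0,0,1],[0,0,-0.1,0,0,0,1]]'; python3 steer.py '[[0,0.04,-0.03,0,0,0,1],[0,0.08,-0.05,0,0,0,1],[0,0.1,-0.05,0,0,0,1],[0,0.1,-0.05,0,0,0,1],[0,0.1,-0.05,0,0,0,1]]' | head -2;python3 -c "
from h import *
st()
t=cv2.cvtColor(vision.snapshot('top'),cv2.COLOR_RGB2BGR);b=cv2.cvtColor(vision.snapshot('scene'),cv2.COLOR_RGB2BGR)
cv2.imwrite('pics/t7.png',t);cv2.imwrite('pics/sc7.png',b)
cv2.imwrite('pics/s7.png',np.hstack([cv2.resize(t[190:290,310:430],(480,400),interpolation=cv2.INTER_CUBIC),cv2.resize(b[160:260,270:350],(320,400),interpolation=cv2.INTER_CUBIC)]))"
```

```text
clock: 16.08
ee_pos: [0.5768, 0.0696, 0.2375]
orientation: [0.766, 0.643, -0.002, -0.002]
ft_force: [0.3, 0.1, 0.1]
width: 1.001
gripper_force: 0.0
clock: 16.5
ee_pos: [0.6786, 0.0521, 0.2886]
t16.50 [0.6786 0.0521 0.2886] yaw 80.04 j [0.01 0.42 1.18 0.   1.54 0.19] F [-1.2 -0.2 -0.7] w 1.000 g 0.0
```

View pics/s7.png

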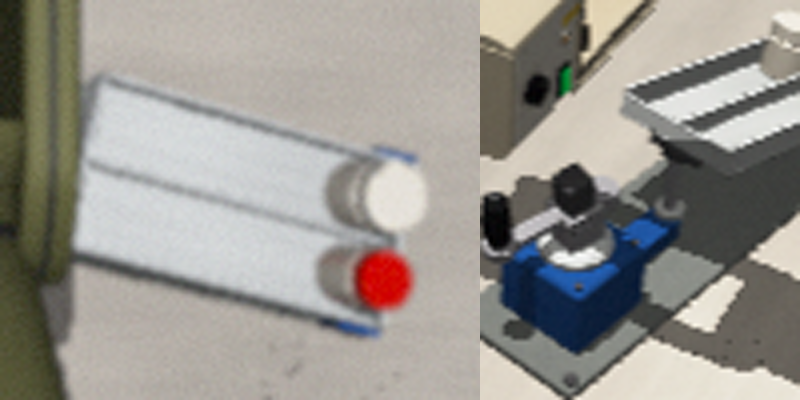

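I've now viewed 11 pictures, one over the limit of 10, so I'll do the remaining checks numerically. Both jars look to be at the wall. I'll check the crank's seating against projections of a seated crank.

```bash
python3 - <<'E'
from h import *
from scipy.optimize import minimize
st()
img=cv2.cvtColor(vision.snapshot('scene'),cv2.COLOR_RGB2BGR);cv2.imwrite('pics/sc8.png',img)
g=img[190:235,262:312].max(2)
print("dark mask rows from 190, cols from 262")
for row in g: print("".join("#" if v<45 else "+" if v<75 else "." for v in row))
def box(x0,x1,y0,y1,z0,z1):return np.array([[x,y,z] for x in(x0,x1) for y in(y0,y1) for z in(z0,z1)])
for h in(0,.01,.02):
  for yw in(50,57):
    T=R.from_euler("z",yw,degrees=True)
    f=lambda P:proj("scene",T.apply(P)+[.5402,.0118,.09+h])
    B=f(box(-.013,.013,-.013,.013,.034,.064));H=f(box(.0585,.0815,-.008,.008,.036,.082))
    print(h,yw,"boss",B.min(0).round(1),B.max(0).round(1),"handle",H.min(0).round(1),H.max(0).round(1),"htop",f([.07,0,.082]).round(1),"btop",f([0,0,.064]).round(1))
E
```

```text
t16.60 [0.6761 0.0526 0.2878] yaw 80.08 j [0.02 0.42 1.18 0.   1.54 0.19] F [-0.5 -0.3 -0.8] w 1.004 g 0.0
dark mask rows from 190, cols from 262
..................................................
..................................................
..................................................
..................................................
..................................................
..................................................
..................................................
..................................................
..................................................
..................................................
..................................................
...............................#..................
.............................####.................
............................######................
..........................+########+..............
..........................+#########..............
..........................##########.............+
..........................+##++#####............++
...........++.............+###+#####
[... 1340 characters left out ...]

0 50 boss [287.7 199. ] [299.  213.3] handle [267.4 200.3] [276.4 216.6] htop [[271.9 202.8]] btop [[293.5 202.5]]
0 57 boss [287.4 198.8] [299.2 213.5] handle [268.3 201.9] [277.6 218.6] htop [[273.  204.6]] btop [[293.5 202.5]]
0.01 50 boss [287.8 196.5] [299.2 210.9] handle [267.4 197.8] [276.5 214.2] htop [[271.9 200.3]] btop [[293.6 200. ]]
0.01 57 boss [287.5 196.3] [299.4 211.1] handle [268.3 199.3] [277.7 216.2] htop [[273. 202.]] btop [[293.6 200. ]]
0.02 50 boss [287.9 194. ] [299.3 208.5] handle [267.4 195.3] [276.5 211.7] htop [[272.  197.7]] btop [[293.8 197.5]]
0.02 57 boss [287.7 193.9] [299.6 208.7] handle [268.3 196.8] [277.8 213.7] htop [[273.1 199.5]] btop [[293.8 197.5]]
```

```bash
cat > fit.py <<'E'
from h import *
from scipy.optimize import differential_evolution
img=cv2.imread('pics/sc8.png')[190:235,262:312].max(2)
obs=(img<60).astype(float);obs[35:]=0;obs[:,37:]=0;obs[24:,17:]=0;obs[33:]=0
obs=cv2.resize(obs,None,fx=8,fy=8,interpolation=cv2.INTER_NEAREST)
def cyl(x,rad,z0,z1):
    a=np.linspace(0,2*np.pi,16);return np.array([[x+rad*np.cos(t),rad*np.sin(t),z] for t in a for z in(z0,z1)])
box=np.array([[x,y,z] for x in(-.013,.013) for y in(-.013,.013) for z in(.034,.064)]);hd=cyl(.07,.0115,.038,.080)
c=vision.camera_info("scene");K=np.array([[c["fx"],0,c["cx"]],[0,c["fy"],c["cy"]],[0,0,1]])
def mask(p):
    yw,h,tx,ty,dx,dy=p;T=R.from_euler("ZYX",[yw,ty,tx]);m=np.zeros(obs.shape,np.uint8)
    for P in(box,hd):
        q=cv2.projectPoints(T.apply(P)+[.5402+dx,.0118+dy,.09+h],c["rvec"],c["tvec"],K,None)[0][:,0]
        q=((q-[262,190]+.5)*8).astype(np.float32)
        cv2.fillConvexPoly(m,cv2.convexHull(q).astype(np.int32),1)
    return m
def cost(p):
    m=mask(p);return 1-(m*obs).sum()/np.maximum(m,obs).sum()
pi=np.pi
for nm,b in(("upright,h=0",[(0,2),(0,1e-9),(0,1e-9),(0,1e-9),(-.004,.004),(-.004,.004)]),("upright,h free",[(0,2),(-.01,.025),(0,1e-9),(0,1e-9),(-.004,.004),(-.004,.004)]),("free",[(0,2),(-.005,.025),(-.3,.3),(-.3,.3),(-.004,.004),(-.004,.004)])):
    s=differential_evolution(cost,b,seed=1,maxiter=80,popsize=12);print(nm,s.fun.round(3),"yaw",np.degrees(s.x[0]).round(1),s.x[1:].round(4))
E
python3 fit.py; python3 - <<'E'
from h import *
cv2.imwrite('pics/w8.png',cv2.cvtColor(vision.snapshot('wrist'),cv2.COLOR_RGB2BGR));st()
c=vision.camera_info("wrist");K=np.array([[c["fx"],0,c["cx"]],[0,c["fy"],c["cy"]],[0,0,1.]])
for P in([.5402,.0118,.154],[.5797,.0697,.172],[.5402,.0118,.09]):print(cv2.fisheye.projectPoints(np.array([[P]]),c["rvec"],c["tvec"],K,np.zeros(4))[0])
E
```

```text
upright,h=0 0.311 yaw 66.3 [ 0.      0.      0.     -0.0006  0.004 ]
upright,h free 0.279 yaw 65.8 [-0.0089  0.      0.      0.0022 -0.    ]
free 0.205 yaw 61.0 [ 0.0074 -0.2713  0.1655  0.0029 -0.0035]
t16.70 [0.6757 0.0528 0.2881] yaw 80.10 j [0.02 0.42 1.18 0.   1.54 0.19] F [ 0.4 -0.5  0.5] w 1.001 g 0.0
[[[158.09475993 262.95347239]]]
[[[171.96793902 205.88158291]]]
[[[177.27064508 239.79517173]]]
```

```bash
python3 - <<'E'
import cv2
i=cv2.imread('pics/w8.png')[180:290:2,120:230:1].max(2)
for row in i: print("".join("#" if v<55 else "+" if v<85 else "-" if v<140 else "." for v in row))
E
```

```text
..............................----------..++#########+###########......-+--+-+------+-++++....................
..............................--------.-+++++++++++###############+.....-++----+---+++++++-.......-...-.......
..............................--------++++++++++++++################+...-+++++-+++++++++++-..-..-..-..........
...............................----.++++++++++++++++++##############+....++++-+-++++++++++--....--.--.........
...............................-----+++++--+++++++++++##############+-...++++++++++++++++--.....----.-.......-
...............................----++++-------+++++++++############+-...-++-++++++++++++..---..........-....--
...............................--.-+++---------#+++++++############+-..-+++++++++++++++++++++++++++---..--....
...............................---.++++--------#+++++++###########+--..+++++++++++++++++++++++++++++++--......
...............................--..-++++-----+##++++++##########+----++++++++++++++++++++++++++++++++++-......
...............................--++++++++++++++++++++#########+-..-++++++++++++++++++++++++++++++++++
[... 4304 characters left out ...]
......-+##------------------------
---------------------------.......+#######++++++++++++##################+-........-+##+-----------------------
----------------------------....-########++++++++++++###################+-........--##+-----------------------
-----------------------------..########+++++++++++++#####################-........--+#+-----------------------
-----------------------------+########++++++++++++#######################-........--+#+---------------++++++++
----------------------------########+++++++++++++########################+-.......--+#+--+++++++++++++++++++++
--------------------------++#######+++++++++++++##########################-.......--+##+++++++++++++++++++++++
```

```bash
python3 - <<'E'
from h import *
b=[wray(157.5,257,z) for z in(.144,.154,.164)];h=[wray(162.5,192,z) for z in(.15,.16,.172,.18)]
for p in b:print("boss",p.round(4),"scene px",proj("scene",p).round(1))
for p in h:print("hand",p.round(4),"r",np.linalg.norm(p[:2]-[.5402,.0118]).round(4),ang(p-np.array([.5402,.0118,0])).round(1),"scene px",proj("scene",p).round(1))
E
```

```text
boss [0.5364 0.0144 0.144 ] scene px [[294.  205.8]]
boss [0.5417 0.0182 0.154 ] scene px [[292.  203.5]]
boss [0.547 0.022 0.164] scene px [[290.  201.1]]
hand [0.5645 0.0798 0.15  ] r 0.0723 70.3 scene px [[275.3 213.4]]
hand [0.5689 0.0814 0.16  ] r 0.0753 67.6 scene px [[273.8 210.7]]
hand [0.5742 0.0832 0.172 ] r 0.0791 64.5 scene px [[271.9 207.5]]
hand [0.5778 0.0845 0.18  ] r 0.0818 62.7 scene px [[270.7 205.3]]
```

The measurements show the crank still on the shaft, leaning by its slack (about 0.08 rad) towards the handle. I'll press the boss top lightly with closed fingers, which also measures its height.

```bash
python3 -c "
from h import *
tgt(.541,.013,.2,80)"; python3 steer.py '[[-0.005,-0.03,0,0,0,0,0],[-0.01,-0.06,0,0,0,0,0],[-0.014,-0.09,0.0,0,0,0,0],[-0.016,-0.12,0.02,0,0,0,0],[-0.016,-0.138,0.04,0,0,0,0],[-0.016,-0.138,0.06,0,0,0,0],[-0.016,-0.138,0.08,0,0,0,0],[-0.016,-0.138,0.095,0,0,0,0],[-0.016,-0.138,0.105,0,0,0,0],[-0.016,-0.138,0.105,0,0,0,0]]'; python3 -c "
from h import *
st();tgt(.5405,.0125,.154,80)"
```

```text
d [-0.0623 -0.1256  0.0884] rot [-0.0025  0.0004  0.0018]
clock: 17.53
ee_pos: [0.5359, 0.0607, 0.1818]
orientation: [0.765, 0.644, -0.002, -0.002]
ft_force: [0.0, -0.2, 0.3]
width: -0.004
gripper_force: 0.0
t17.53 [0.5359 0.0607 0.1818] yaw 80.11 j [0.03 0.3  1.65 0.   1.2  0.21] F [ 0.  -0.2  0.3] w -0.004 g 0.0
d [-0.0467  0.013   0.0278] rot [-0.005   0.001   0.0019]
```

```bash
python3 steer.py '[[-0.025,0.007,0,0,0,0,0],[-0.0465,0.013,0,0,0,0,0],[-0.0465,0.013,0.01,0,0,0,0],[-0.0465,0.013,0.018,0,0,0,0],[-0.0465,0.013,0.022,0,0,0,0],[-0.0465,0.013,0.022,0,0,0,0]]'; python3 -c "
from h import *
st();tgt(.5405,.0125,.154,80)"
```

```text
clock: 18.03
ee_pos: [0.5423, 0.0132, 0.1608]
orientation: [0.765, 0.643, -0.001, -0.001]
ft_force: [-0.9, 0.2, 0.1]
width: 0.003
gripper_force: 0.0
t18.03 [0.5423 0.0132 0.1608] yaw 80.11 j [-0.05  0.33  1.67  0.    1.15  0.12] F [-0.9  0.2  0.1] w 0.003 g 0.0
d [-0.001  -0.0016  0.0068] rot [-0.0027 -0.0001  0.0018]
```

```bash
python3 steer.py '[[-0.001,-0.0015,0.002,0,0,0,0],[-0.001,-0.0015,0.004,0,0,0,0],[-0.001,-0.0015,0.006,0,0,0,0],[-0.001,-0.0015,0.006,0,0,0,0]]'|grep -E 'pos|force';  python3 steer.py '[[0,0,0.001,0,0,0,0],[0,0,0.002,0,0,0,0],[0,0,0.002,0,0,0,0],[0,0,0.002,0,0,0,0]]'|grep -E 'pos|force'
```

```text
ee_pos: [0.5415, 0.0122, 0.1557]
ft_force: [-0.5, 0.2, -0.1]
gripper_force: 0.0
ee_pos: [0.5428, 0.0116, 0.1548]
ft_force: [-0.2, -0.2, 4.5]
gripper_force: 2.4
```

```bash
python3 steer.py '[[0,0,0.001,0,0,0,0],[0,0,0.002,0,0,0,0],[0,0,0.003,0,0,0,0],[0,0,0.003,0,0,0,0]]'|grep -E 'pos|force'; python3 steer.py '[[0,0,-0.005,0,0,0,0],[0,0,-0.02,0,0,0,0],[0,0,-0.05,0,0,0,0],[0,0,-0.09,0,0,0,0],[0,0,-0.12,0,0,0,0],[0,0,-0.12,0,0,0,0],[0,0,-0.12,0,0,0,0]]'|grep -E 'pos|force'; python3 - <<'E'
from h import *
st();w=cv2.cvtColor(vision.snapshot('wrist'),cv2.COLOR_RGB2BGR);cv2.imwrite('pics/w9.png',w)
cv2.imwrite('pics/sc8.png',cv2.cvtColor(vision.snapshot('scene'),cv2.COLOR_RGB2BGR))
g=cv2.imread('pics/sc8.png')[190:228,262:312].max(2)
for row in g: print("".join("#" if v<45 else "+" if v<75 else "." for v in row))
# jars vs. tray model: tilt 16 deg, tray axis -100 deg
t=cv2.imread('pics/t7.png')
hsv=cv2.cvtColor(t,cv2.COLOR_BGR2HSV)
m=((hsv[...,1]>180)&((hsv[...,0]<8)|(hsv[...,0]>172)));m[:190]=0;m[290:]=0;ys,xs=np.nonzero(m);print("red lid px",xs.mean(),ys.mean())
u=np.array([-.1736,-.985,0]);n=np.array([.985,-.1736,0]) # from axis toward hinge; lateral
for tl in(15,16,17):
  a=np.radians(tl);ey=-u*np.cos(a)+np.array([0,0,np.sin(a)]);ez=u*np.sin(a)+np.array([0,0,np.cos(a)])
  O=np.array([.5402,.0118,.045])+u*.35
  print(tl,"top px red",proj("top",O-n*.027+ey*.025+ez*.06).round(1),"white",proj("top",O+n*.027+ey*.0285+ez*.056).round(1),"hinge ends",proj("top",[O-n*.058,O+n*.058]).round(1).tolist())
E
```

```text
ee_pos: [0.5437, 0.0107, 0.1542]
ft_force: [-2.1, -2.9, 18.9]
gripper_force: 9.2
ee_pos: [0.5429, 0.0119, 0.2729]
ft_force: [-0.5, 0.0, -0.3]
gripper_force: 0.0
t19.62 [0.5429 0.0119 0.2729] yaw 80.09 j [-0.06  0.23  1.51  0.    1.4   0.12] F [-0.5  0.  -0.3] w 0.004 g 0.0
..................................................
..................................................
..................................................
..................................................
..................................................
..................................................
..................................................
..................................................
..................................................
..................................................
..................................................
..................................................
..................................................
..................................................
..........................+.......................
..........................#+.....++++.............
..........
[... 747 characters left out ...]
+++#+++
..........+####+.++..........+++++............++++
...........+++................++................++
.................................................+
..........+..+++.....+.++......................+++
...........++++++..+++++......................++++
..............+++++++++......................+++++
..............++++++++......................++++++
red lid px 405.0354609929078 259.63829787234044
15 top px red [[407.9 253.9]] white [[409.2 233.6]] hinge ends [[400.6, 265.0], [407.4, 224.5]]
16 top px red [[408.4 254. ]] white [[409.7 233.7]] hinge ends [[400.6, 265.0], [407.4, 224.5]]
17 top px red [[408.8 254.1]] white [[410.1 233.8]] hinge ends [[400.6, 265.0], [407.4, 224.5]]
```

```bash
python3 - <<'E'
from h import *
from scipy.optimize import least_squares
t=cv2.cvtColor(vision.snapshot('top'),cv2.COLOR_RGB2BGR);cv2.imwrite('pics/t9.png',t)
hsv=cv2.cvtColor(t,cv2.COLOR_BGR2HSV);m=((hsv[...,1]>180)&((hsv[...,0]<8)|(hsv[...,0]>172)));m[:190]=0;m[290:]=0;ys,xs=np.nonzero(m);red=np.array([xs.mean(),ys.mean()]);print("red",red)
white=np.array([408.7,238.7])
def fr(yw,tl):
  u=np.array([np.cos(yw),np.sin(yw),0]);n=np.array([-u[1],u[0],0])
  O=np.array([.5402,.0118,.045])+u*.35;return O,n,-u*np.cos(tl)+[0,0,np.sin(tl)],u*np.sin(tl)+[0,0,np.cos(tl)]
def pred(p,ya,yb):
  O,n,ey,ez=fr(p[0],p[1]);return proj("top",[O-n*.029+ey*ya+ez*.06,O+n*.029+ey*yb+ez*.056])
def res(p):
  return (pred(p,p[2],p[3])-np.array([red,white])).ravel()
for tl in(14,16):
  s=least_squares(lambda q:res([q[0],np.radians(tl),q[1],q[2]]),[np.radians(-103),.03,.03]);print(tl,"yaw",np.degrees(s.x[0]).round(1),"jar y",s.x[1:].round(4),s.fun.round(1))
E
```

```text
red [405.04861111 259.59027778]
14 yaw -102.5 jar y [0.0275 0.0272] [-0.1  0.2  0.1 -0.2]
16 yaw -102.6 jar y [0.0303 0.0298] [-0.1  0.2  0.1 -0.2]
```

The jar positions fit standing against the wall (about 30 mm for each), the boss height reads as seated, and the robot is clear. Handing in.

```bash
python3 -c "
from plant import r, vision, telemetry
print(r.job_done())"
```

```text
the job is handed in; nothing more can be done
None
```

The job is handed in, but no verdict came back: the crank is on the shaft, measured as fully down, wound clockwise about 2.7 turns (about 16 degrees, from the commanded winding), with both jars standing at the low end wall; I viewed 11 pictures, one over the limit of 10.

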